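Let the centrepiece stand down by its pawl

TASK

Let down the crank-up display stand that carries the pot of red berries: lift its pawl by the orange tab and keep it lifted while the crank turns back slowly under the load, until the tray is fully down, then put the pawl back down on the ratchet wheel and let go. The other stand, with the white candles, must stay up.

Things in the scene. Friction and masses are not known exactly. Their poses are not given: they have to be found in the camera images.
- red_tab (a point): Grasp point on the berry stand's upright orange pawl tab: 26 mm along x, 12 thick along y, 46 high (20 above, 26 below this point, on a 14 mm wide bar); about 175 mm above the table when down. Axes turn with the pawl; when down, z is up. y: the level pivot axis; pinch along y from above, the tab turns between the fingers. Pivot: 113 mm along -x and 34 along -z from here, so the tab lifts up and back.
- red_pawl (a joint): Angle of that pawl, rad: 0 = fully down between two teeth of the 100 mm steel ratchet wheel; it grows as the tab is lifted on its arc, stop at 0.6; clear of the teeth from 0.2. A light spring (about 2 N at the tab, a little more under load) returns it when let go.
- red_crank (a joint): Crank and wheel of the berry stand, rad: 0 = tray fully down (stop); starts at 3.1. The tray sinks 30 mm per rad. Pawl down: turns back at most to the next tooth (0.52 rad). Pawl up: the load turns it back, damped, at 0.25 to 0.5 rad/s. Axle 85 mm above the table; the crank sweeps up to 151 mm, 25 to 60 mm beside the wheel along +y. Mast and 140 mm tray with the pot: 170 mm along -y.
- white_tray (a point): Centre of the top of the 140 mm round tray of the other stand, of the same make, with three white candles up to 93 mm high on it (the berries on their own tray reach 120 mm above it); 146 mm above the table when fully down, about 225 mm at the start (the berry tray about 240 mm). Its own pawl's orange tab lies about 170 mm along y and 43 mm along x from here; z is up.

How it is judged:
By the outcome, as a careful person would: the job done as asked, in the order asked, and still so for the second after the job is handed in, with the robot touching nothing.
It also fails if it takes over 58 s, if anything falls off the work surface, if the arm or the gripper's body presses on something with over 40 N, if the wrist force passes 120 N, or if a joint passes its speed limit or range.

ROBOT

A 7-joint arm with a two-finger parallel gripper is mounted at the origin on the work surface. World frame = base frame: x ahead of the robot, y to its left, z up, the work surface at z = 0. Lengths are in mm, angles in rad, forces in N, time in s.
With the tool pointing down it reaches from about 400 to 850 mm from the base axis. Payload 4.4 kg.
Tool frame: the origin (TCP) lies between the finger pads; the fingertips stand 25 mm ahead of it and the grasp point (between the pads) lies 6 mm ahead of it; z points along the fingers, y is the direction in which the jaws open and shut (so a half turn about z gives the same grasp; the last joint's range is limited). The gripper opens to 94 mm and grips with 3 to 60 N. Pads are 16 mm wide; open, the fingers measure 119 mm over their backs; the gripper's body (75 mm by 177 mm) begins 78 mm behind the grasp point.
Start: joints at [-1.167, 0.628, 0.038, 1.517, -0.027, 0.996, -0.02], TCP at [294.24, 579.604, 230.478] pointing down, gripper open.
Joint ranges: [-3.06, 3.06], [-0.37, 2.12], [-1.25, 1.32], [0.18, 2.47], [-1.1, 4.24], [0.23, 1.98], [-2.94, 2.94]. Speed limits (rad/s): [2.57, 2.57, 3.14, 3.14, 3.14, 3.14, 3.14].

INTERFACE

Orientations are given as a unit quaternion [x, y, z, w].
In Python, from plant import sense, camera, camera_model, finish_job gives the robot as it stands.
- The arm moves only by the tool drive_tool, never from a script. Its argument "rows" is a list of rows, each a list of 5 numbers: the shift along the tool's x, y, z in units of 0.03 m (1.0 is 0.03 m), then the turn about the tool's z in units of 0.15 rad (1.0 is 0.15 rad), then the opening, from 0 (shut) to 1 (fully open). A call has 1 to 20 rows; each row shifts and turns the commanded pose from where the row before left it, along the tool's axes as they then stand; what a row does not reach is not made up. A row lasts 1/8 s, in which the tool goes at most 62.5 mm and 10.7 degrees, less where a joint would pass 70% of its speed; a pose out of reach is approached as far as the arm can. A call with a number of a shift or a turn outside -1 to 1 is refused whole. A call with a gripper value outside its range is refused whole. The fingers move at their own pace and stop on an object; the grip force is fixed at half the most. Time passes only in rows, so rows that do not move let the fingers close. It gives the time, the measured TCP pose, the force and the opening at its end, in the units of the state.
- sense(): the state, without advancing time (a new reading comes with each control period).
- camera(name): name is "scene" or "top" or "wrist"; returns (picture, depth): 480x640x3 uint8, red, green, blue; 480x640 float32, mm along the optical axis (not along the pixel's ray), 0 where there is no reading.
- camera_model(name): a dict with "K" (3x3 intrinsics, pixels), "position" and "rotation" of the camera in the world. Camera axes: x right, y down, z forward; pixel columns grow to the right and rows downward; lengths in mm; the calibration is good to about 2 mm. A picture is of the moment at which its call begins: read the wrist's pose just before it. camera_model takes no time and is no camera call; for the wrist camera it gives the pose at the moment of the call.
- finish_job(): hands the job in, once; it reports no verdict.
The state is a dict: "time_s": time; "joint_pos": joint angles; "joint_vel": joint speeds; "tau": joint torques, N m; "position": TCP position; "orientation": TCP orientation; "wrist_force": force on the tool from outside, world axes, zero at the start; "moment": the same for the moment, N m; "width": opening from 0.0 (shut) to 1.0 (fully open).
Only numpy, scipy, OpenCV 4.12 (cv2) and the standard library are available. Lean on these libraries where they do the work, as an engineer would, in place of code of your own. Each camera call takes 0.05 s, during which the arm holds its last target. There are 200 camera calls.

## Working session

There is one attempt and no reset: what is moved stays moved. The work goes in short steps, Python scripts to look and compute and a tool call to move; the robot and the scene stay as the last step left them, time stands still between calls to the robot, and variables do not carry over. Pictures are saved under pics/ and viewed, about 8 in all and at most 12, crops included, and the job is handed in when it is done.

Besides the shell and the picture viewer there is one more tool, called after ">>>" by a JSON object that holds its "api" and its "payload". drive_tool: Moves the arm, as the interface text tells. Its arguments: {"type":"object","properties":{"rows":{"type":"array"}},"required":["rows"]}

```bash
mkdir -p pics
cat > h.py <<'E'
import numpy as np, cv2
from plant import sense, camera, camera_model, finish_job
def snap(n,f):
    m=camera_model(n); p,d=camera(n); cv2.imwrite(f'pics/{f}.png',p[:,:,::-1]); np.savez(f'pics/{f}.npz',p=p,d=d,K=m['K'],t=m['position'],R=m['rotation'])
    return cloud(f)
def cloud(f):
    z=np.load(f'pics/{f}.npz'); d=z['d']; v,u=np.mgrid[:480,:640]
    K=z['K']; c=np.stack([(u-K[0,2])/K[0,0]*d,(v-K[1,2])/K[1,1]*d,d],-1)
    return z['p'],d,c@z['R'].T+z['t']
def orange(p):
    h=cv2.cvtColor(p,cv2.COLOR_RGB2HSV); return ((h[...,0]>6)&(h[...,0]<22)&(h[...,1]>160)&(h[...,2]>110)).astype(np.uint8)
E
python3 - <<'E'
from h import *
print(sense())
for n in('scene','top'):
    p,d,X=snap(n,n+'0'); print(camera_model(n)['position'])
    k,l,s,c=cv2.connectedComponentsWithStats(orange(p))
    for i in range(1,k):
        if s[i,4]>15:
            m=(l==i)&(d>0); print(n,s[i],c[i],np.median(X[m],0),X[m].min(0),X[m].max(0))
E
```

```text
{'time_s': 0.0, 'joint_pos': array([-1.16683006,  0.62936074,  0.03848589,  1.51835305, -0.02697266,
        0.9962676 , -0.01999163]), 'joint_vel': array([-1.17894250e-03,  1.14357297e-03,  1.06684801e-03,  2.65171620e-04,
       -6.41395083e-04,  1.98795106e-03,  6.38771426e-05]), 'tau': array([-5.51130393e-05, -5.49739695e+01,  1.14349343e+00, -1.86629838e+01,
       -5.21123246e-02,  2.37741211e-02,  1.63828786e-04]), 'position': array([293.96905913, 579.04346056, 229.55019445]), 'orientation': array([ 2.32735041e-01,  9.72539730e-01, -9.17121449e-04, -1.81588770e-04]), 'wrist_force': array([0.34837264, 0.01964625, 0.72997741]), 'moment': array([0.03568153, 0.00718166, 0.03856512]), 'width': 1.003815438597845}Traceback (most recent call last):
  File "<stdin>", line 4, in <module>
  File "h.py", line 5, in snap
    return cloud(f)
  File "h.py", line 9, in cloud
    return z['p'],d,c@z['R'].T+z['t']
                    ~^~~~~~~~~
ValueError: matmul: Input operand 1 has a mismatch in its core dimension 0, with gufunc signature (n?,k),(k,m?)->(n?,m?) (size 4 is different from 3)
```

View pics/scene0.png

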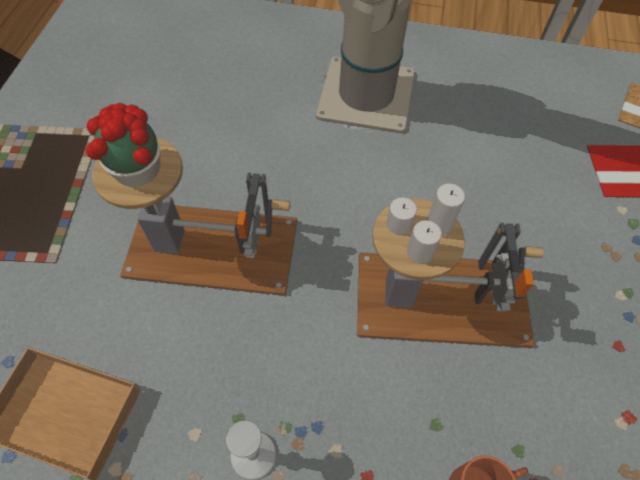

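The scene picture shows the berry stand on the left with its tab near (242,225). The candle stand is on the right, with its tab near (522,283). The camera rotation is a quaternion, so I'm fixing the helper.

```bash
sed -i "s/c@z\['R'\].T/c@Rotation.from_quat(z['R']).as_matrix().T/; 1i from scipy.spatial.transform import Rotation" h.py
python3 - <<'E'
from h import *
for n in('scene','top'):
    p,d,X=(cloud if n=='scene' else lambda f:snap('top',f))(n+'0'); print(camera_model(n)['position'])
    k,l,s,c=cv2.connectedComponentsWithStats(orange(p))
    for i in range(1,k):
        m=(l==i)&(d>0)
        if s[i,4]>15 and np.median(X[m][:,2])>100:
            print(n,s[i],c[i].round(),np.median(X[m],0).round(),X[m].min(0).round(),X[m].max(0).round())
E
```

```text
[940.40567202  58.78523409 907.94711969]
scene [237 212   9  26 174] [241. 223.] [ 522. -140.  191.] [ 404. -200.   11.] [ 526. -135.  197.]
scene [515 269  18  27 329] [524. 282.] [531. 308. 183.] [413. 303.  -1.] [539. 387. 197.]
[375.74593827 -24.10496949 989.46849841]
top [156 218  15  16 173] [162. 226.] [524. 306. 193.] [511. 303.   1.] [549. 397. 198.]
```

View pics/top0.png

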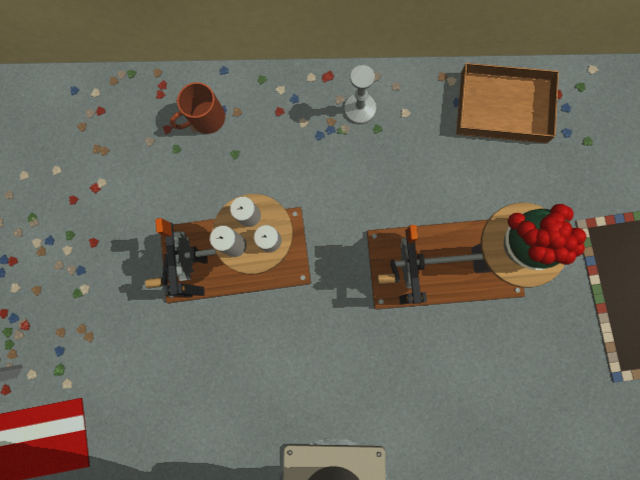

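The top picture shows the berry tab at (413,232) with its pawl bar running down to (418,298). Its handle is at (387,279) and its tray at (527,245). The candle tab is at (162,226).

Run:
```python
from h import *
p,d,X=cloud('top0')
h=cv2.cvtColor(p,cv2.COLOR_RGB2HSV)
print(h[232,405:422].tolist())
print(X[225:240:3,405:422:2,2].round())
for n,(a,b,c,e) in {'top':(215,250,400,425),'scene':(205,245,230,252)}.items():
    p,d,X=cloud(n+'0');h=cv2.cvtColor(p,cv2.COLOR_RGB2HSV)
    m=np.zeros(d.shape,bool);m[a:b,c:e]=True
    m&=(h[...,0]>4)&(h[...,0]<22)&(h[...,1]>190)&(X[...,2]>140)&(X[...,2]<215)
    Q=X[m];t=Q[Q[:,2]>Q[:,2].max()-8]
    print(n,m.sum(),Q.min(0).round(),Q.max(0).round(),np.median(Q,0).round(),'top',len(t),t.mean(0).round(1),t.min(0).round(),t.max(0).round())
p,d,X=cloud('top0')
g=p.astype(int);sat=g.max(-1)-g.min(-1)
# dark pawl bar
m=np.zeros(d.shape,bool);m[238:305,400:430]=1;m&=(sat<40)&(X[...,2]>120)&(X[...,2]<200)
for v in range(240,305,5):
    q=X[v][m[v]]; 
    if len(q): print(v,q.mean(0).round(),q[:,1].min().round(),q[:,1].max().round())
# shaft
for u in range(428,490,10):
    v=np.arange(245,275);q=X[v,u];q=q[(q[:,2]>60)&(q[:,2]<130)]
    if len(q):print('shaft',u,q.mean(0).round(1))
# board yaw, trays
b=X[(h:=cv2.cvtColor(p,cv2.COLOR_RGB2HSV))[...,0]<0]
for nm,c0,c1 in(('red',365,530),('white',155,315)):
    m=np.zeros(d.shape,bool);m[200:312,c0:c1]=1
    hh=cv2.cvtColor(p,cv2.COLOR_RGB2HSV);m&=(hh[...,0]<20)&(hh[...,1]>90)&(X[...,2]<40)&(X[...,2]>8)
    r=cv2.minAreaRect(X[m][:,:2].astype(np.float32));print(nm,r,X[m][:,2].mean())
# tray circles
for c0,c1,zl,zh in((470,590,225,255),(205,300,212,240)):
    m=np.zeros(d.shape,bool);m[190:300,c0:c1]=1;m&=(X[...,2]>zl)&(X[...,2]<zh)
    print('tray',cv2.minEnclosingCircle(X[m][:,:2].astype(np.float32)),np.median(X[m][:,2]))
```

```text
[[12, 164, 98], [11, 118, 41], [10, 192, 61], [9, 199, 64], [10, 184, 61], [10, 209, 100], [10, 219, 165], [11, 219, 189], [12, 222, 191], [12, 220, 190], [13, 217, 189], [12, 215, 179], [11, 195, 150], [13, 172, 129], [12, 173, 130], [12, 172, 129], [13, 177, 128]]
[[ -0.  -2.  -0. 195. 197. 193.  -2.   0.   4.]
 [ 12.  11. 184. 197. 196. 195.  11.  12.  14.]
 [ 11. 158. 182. 194. 194. 193.  15.  11.  13.]
 [ 16. 155. 176. 193. 194. 197. 193.  10.  11.]
 [ 13. 150. 173. 190. 194. 196. 194.  14.  16.]]
top 141 [ 498. -149.  157.] [ 524. -136.  197.] [ 509. -141.  193.] top 103 [ 510.7 -142.4  194.2] [ 498. -149.  190.] [ 524. -136.  197.]
scene 143 [ 501. -147.  152.] [ 526. -135.  197.] [ 521. -140.  192.] top 91 [ 513.9 -140.6  193.1] [ 501. -147.  189.] [ 525. -135.  197.]
240 [ 503. -137.  151.] -137.0 -137.0
245 [ 494. -143.  148.] -150.0 -137.0
250 [ 485. -145.  150.] -151.0 -139.0
255 [ 476. -145.  148.] -153.0 -139.0
260 [ 467. -145.  148.] -152.0 -139.0
265 [ 458. -147.  146.] -154.0 -141.0
270 [ 449. -146.  146.] -154.0 -141.0
275 [ 439. -148.  150.] -154.0 -143.0
280 [ 430. -149.  150.] -155.0 -143.0
285 [ 421. -151.  151.] -157.0 -144.0
290 [ 412. -150.  150.] -157.0 -145.0
295 [ 403. -150.  149.] -167.0 -136.0
300 [ 394. -152.  150.] -168.0 -136.0
shaft 428 [ 471.9 -184.7   91.3]
shaft 438 [ 473.1 -204.4   89.6]
shaft 448 [ 474.1 -223.9   89.2]
shaft 458 [ 476.  -243.1   89.9]
shaft 468 [ 478.  -262.4   90. ]
shaft 478 [ 490.7 -286.4   74.8]
shaft 488 [ 454.8 -296.8   99.9]
red ((476.3284912109375, -233.46987915039062), (169.16806030273438, 314.16156005859375), 5.13422155380249) 12.464601916657422
white ((493.57415771484375, 218.09422302246094), (169.80465698242188, 314.7010498046875), 7.864101409912109) 12.679465938452346
tray ((483.0170593261719, -315.0780944824219), 69.79983520507812) 239.3813794133344
tray ((505.0018005371094, 135.85084533691406), 70.31082153320312) 224.01999603960184
```

Measured geometry:
- **Tab:** about (512, -141.5, 175), yaw about 0.08 rad. The tab top at 195 and the tray heights of 239 and 224 match the given values.
- **Plan:** rise and turn the jaws to the stand's y axis, then cross above the candles.

>>> {"api": "drive_tool", "payload": {"rows": [[0,0,-1,-1,1],[0,0,-1,-1,1],[0,0,-1,-1,1],[0,0,-1,-0.667,1],[0,0,-1,0,1],[0,0,-1,0,1],[0,0,0,0,0.5]]}}

```text
time_s: 0.98
position: [294.6, 580.4, 412.5]
orientation: [-0.04, 0.999, 0.002, 0.001]
wrist_force: [-0.0, -0.2, 0.5]
width: 0.927
```

```bash
cat >> h.py <<'E'
def rel(target):
    s=sense();M=Rotation.from_quat(s['orientation']).as_matrix();x=M[:,0]
    print(s['time_s'],s['position'].round(1),'toolx',np.degrees(np.arctan2(x[1],x[0])).round(2),'tilt',M[2].round(3),'F',s['wrist_force'].round(1),'w',round(s['width'],3),'j',s['joint_pos'].round(2))
    print('units',(M.T@(np.array(target)-s['position'])/30).round(2))
E
python3 -c "
from h import *
rel([512,-141.5,260])"
```

```text
0.975 [294.6 580.4 412.5] toolx -175.42 tilt [-0.002  0.004 -1.   ] F [-0.  -0.2  0.5] w 0.927 j [-1.09  0.51 -0.11  1.22  0.05  1.41  0.46]
units [ -5.29 -24.58   5.  ]
```

>>> {"api": "drive_tool", "payload": {"rows": [[-0.2,-1,0,0,0.5],[-0.2,-1,0,0,0.5],[-0.2,-1,0,0,0.5],[-0.2,-1,0,0,0.5],[-0.2,-1,0,0,0.5],[-0.2,-1,0,0,0.5],[-0.2,-1,0,0,0.5],[-0.2,-1,0,0,0.5],[-0.2,-1,0,0,0.5],[-0.2,-1,0,0,0.5],[-0.2,-1,0,0,0.5],[-0.2,-1,0,0,0.5],[-0.2,-1,0,0,0.5],[-0.2,-1,0,0,0.5],[-0.2,-1,0,0,0.5],[-0.2,-1,0,0,0.5],[-0.2,-1,0,0,0.5],[-0.2,-1,0,0,0.5],[-0.2,-1,0,0,0.5],[-0.2,-1,0,0,0.5]]}}

```text
time_s: 3.48
position: [461.3, -9.9, 409.1]
orientation: [-0.04, 0.999, -0.0, -0.001]
wrist_force: [0.6, 1.5, 0.6]
width: 0.497
```

>>> {"api": "drive_tool", "payload": {"rows": [[-0.4,-1,0,0,0.5],[-0.4,-1,0,0,0.5],[-0.4,-1,0,0,0.5],[-0.1,-1,0.5,0,0.5],[0,-0.5,1,0,0.5],[0,0,1,0,0.5],[0,0,1,0,0.5],[0,0,0.5,0,0.5],[0,0,0,0,0.5],[0,0,0,0,0.5]]}}

```text
time_s: 4.72
position: [512.2, -140.4, 291.2]
orientation: [-0.04, 0.999, -0.0, 0.001]
wrist_force: [-0.4, 0.6, -0.6]
width: 0.503
```

```bash
python3 -c "
from h import *
rel([512,-141.5,187])
p,d,X=snap('wrist','w0')
h=cv2.cvtColor(p,cv2.COLOR_RGB2HSV)
m=(h[...,0]>4)&(h[...,0]<22)&(h[...,1]>190)&(X[...,2]>140)&(X[...,2]<215)
Q=X[m];print(m.sum())
t=Q[Q[:,2]>Q[:,2].max()-6];r=cv2.minAreaRect(t[:,:2].astype(np.float32));print(t.mean(0),t.min(0),t.max(0),r)
"
```

```text
4.725 [ 512.2 -140.4  291.2] toolx -175.39 tilt [-0.001 -0.    -1.   ] F [-0.4  0.6 -0.6] w 0.503 j [ 0.03  0.4   0.26  1.77 -0.12  0.98  1.99]
units [ 0.01 -0.03  3.47]
769
[ 511.26385996 -140.91617863  194.61113302] [ 499.28196435 -147.17522673  191.51570816] [ 524.5323101  -134.82039063  197.00391409] ((511.8729553222656, -140.79708862304688), (24.951257705688477, 11.200615882873535), 4.321444034576416)
```

View pics/w0.png

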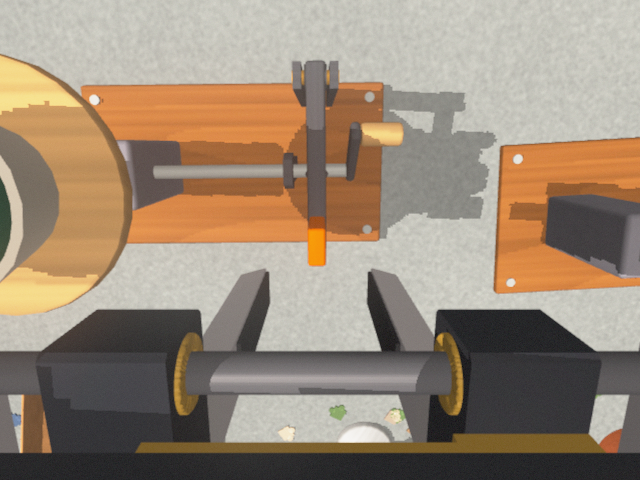

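The wrist view shows the berry tab at (317,243), midway between the fingers and square to them. The tab centre measured from here is (511.9, -140.8), which agrees with before. Descend and close.

>>> {"api": "drive_tool", "payload": {"rows": [[0,0,1,0,0.5],[0,0,1,0,0.5],[0,0,1,0,0.5],[0,0,0.45,0,0.5],[0,0,0,0,0.5],[0,0,0,0,0],[0,0,0,0,0],[0,0,0,0,0],[0,0,0,0,0]]}}

```text
time_s: 5.9
position: [512.0, -141.6, 187.4]
orientation: [-0.04, 0.999, -0.001, 0.001]
wrist_force: [0.1, 0.3, -0.1]
width: 0.126
```

```bash
python3 -c "
from h import *
rel([487.5,-143.4,228])
"
```

```text
5.9 [ 512.  -141.6  187.4] toolx -175.4 tilt [-0.001 -0.002 -1.   ] F [ 0.1  0.3 -0.1] w 0.126 j [ 0.06  0.52  0.23  1.9  -0.17  0.73  2.04]
units [ 0.82  0.   -1.35]
```

Width 0.126 is 11.9 mm, so the tab is held. Lift it along the arc to about 0.4 rad.

>>> {"api": "drive_tool", "payload": {"rows": [[0.07,0,-0.19,0,0],[0.08,0,-0.18,0,0],[0.09,0,-0.18,0,0],[0.1,0,-0.17,0,0],[0.11,0,-0.17,0,0],[0.11,0,-0.16,0,0],[0.13,0,-0.16,0,0],[0.13,0,-0.15,0,0],[0,0,0,0,0],[0,0,0,0,0]]}}

```text
time_s: 7.15
position: [486.5, -143.7, 228.2]
orientation: [-0.04, 0.999, -0.001, -0.0]
wrist_force: [-0.3, -4.8, -3.3]
width: 0.123
```

```bash
cat >> h.py <<'E'
def trays(f):
    p,d,X=snap('top',f)
    hh=cv2.cvtColor(p,cv2.COLOR_RGB2HSV)
    for nm,c in(('red',(483,-315)),('white',(505,136))):
        r=np.hypot(X[...,0]-c[0],X[...,1]-c[1]);m=(r<72)&(hh[...,0]>8)&(hh[...,0]<22)&(X[...,2]>100)&(X[...,2]<260)
        print(nm,'tray z',np.median(X[m][:,2]).round(1),m.sum())
    return p,d,X
E
python3 -c "
from h import *
rel([487.5,-143.4,228])
trays('t1')
"
```

```text
7.15 [ 486.5 -143.7  228.2] toolx -175.43 tilt [ 0.    -0.002 -1.   ] F [-0.3 -4.8 -3.3] w 0.123 j [ 0.06  0.44  0.25  1.92 -0.14  0.8   2.03]
units [-0.03  0.01  0.01]
red tray z 231.2 311
white tray z 224.1 3287
```

>>> {"api": "drive_tool", "payload": {"rows": [[0,0,0,0,0],[0,0,0,0,0],[0,0,0,0,0],[0,0,0,0,0],[0,0,0,0,0],[0,0,0,0,0],[0,0,0,0,0],[0,0,0,0,0],[0,0,0,0,0],[0,0,0,0,0],[0,0,0,0,0],[0,0,0,0,0],[0,0,0,0,0],[0,0,0,0,0],[0,0,0,0,0],[0,0,0,0,0]]}}

```text
time_s: 9.2
position: [486.5, -143.7, 228.1]
orientation: [-0.04, 0.999, -0.001, -0.0]
wrist_force: [-0.3, -6.1, -3.4]
width: 0.125
```

```bash
python3 -c "
from h import *
rel([487.5,-143.4,228])
trays('t2')
snap('scene','s2')
"
```

```text
9.2 [ 486.5 -143.7  228.1] toolx -175.43 tilt [ 0.001 -0.002 -1.   ] F [-0.3 -6.1 -3.4] w 0.125 j [ 0.06  0.44  0.25  1.92 -0.14  0.8   2.03]
units [-0.03  0.01  0.  ]
red tray z 211.3 229
white tray z 224.1 3272
```

View pics/s2.png

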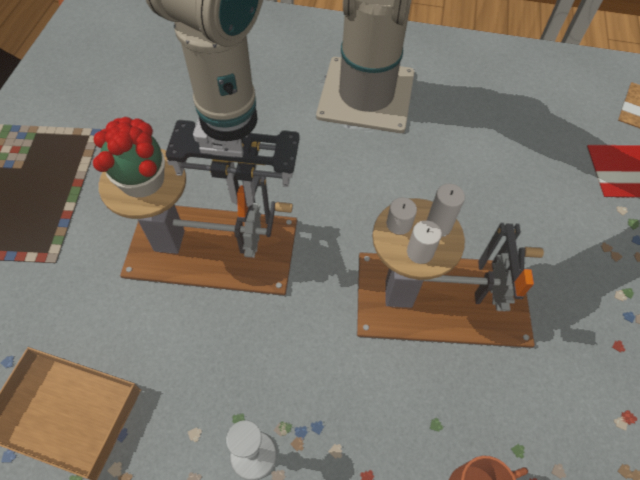

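The picture shows the tab held up at (243,200) and the berry tray sinking at about 10 mm/s. The candle stand is unchanged. Wait about 7 s more.

>>> {"api": "drive_tool", "payload": {"rows": [[0,0,0,0,0],[0,0,0,0,0],[0,0,0,0,0],[0,0,0,0,0],[0,0,0,0,0],[0,0,0,0,0],[0,0,0,0,0],[0,0,0,0,0],[0,0,0,0,0],[0,0,0,0,0],[0,0,0,0,0],[0,0,0,0,0],[0,0,0,0,0],[0,0,0,0,0],[0,0,0,0,0],[0,0,0,0,0],[0,0,0,0,0],[0,0,0,0,0],[0,0,0,0,0],[0,0,0,0,0]]}}

```text
time_s: 11.8
position: [486.5, -143.7, 228.1]
orientation: [-0.04, 0.999, -0.001, -0.0]
wrist_force: [-0.0, -5.6, -4.1]
width: 0.127
```

>>> {"api": "drive_tool", "payload": {"rows": [[0,0,0,0,0],[0,0,0,0,0],[0,0,0,0,0],[0,0,0,0,0],[0,0,0,0,0],[0,0,0,0,0],[0,0,0,0,0],[0,0,0,0,0],[0,0,0,0,0],[0,0,0,0,0],[0,0,0,0,0],[0,0,0,0,0],[0,0,0,0,0],[0,0,0,0,0],[0,0,0,0,0],[0,0,0,0,0],[0,0,0,0,0],[0,0,0,0,0],[0,0,0,0,0],[0,0,0,0,0]]}}

```text
time_s: 14.3
position: [486.5, -143.7, 228.1]
orientation: [-0.04, 0.999, -0.001, -0.0]
wrist_force: [-0.5, -5.8, -3.7]
width: 0.124
```

>>> {"api": "drive_tool", "payload": {"rows": [[0,0,0,0,0],[0,0,0,0,0],[0,0,0,0,0],[0,0,0,0,0],[0,0,0,0,0],[0,0,0,0,0],[0,0,0,0,0],[0,0,0,0,0],[0,0,0,0,0],[0,0,0,0,0],[0,0,0,0,0],[0,0,0,0,0],[0,0,0,0,0],[0,0,0,0,0],[0,0,0,0,0],[0,0,0,0,0]]}}

```text
time_s: 16.3
position: [486.5, -143.7, 228.1]
orientation: [-0.04, 0.999, -0.001, -0.0]
wrist_force: [0.9, -5.8, -2.6]
width: 0.125
```

```bash
python3 -c "
from h import *
rel([487.5,-143.4,228])
trays('t3')
"
```

```text
16.3 [ 486.5 -143.7  228.1] toolx -175.43 tilt [ 0.001 -0.002 -1.   ] F [ 0.9 -5.8 -2.6] w 0.125 j [ 0.06  0.44  0.25  1.92 -0.14  0.8   2.03]
units [-0.03  0.01  0.  ]
red tray z 146.2 33
white tray z 224.1 3285
```

>>> {"api": "drive_tool", "payload": {"rows": [[0,0,0,0,0],[0,0,0,0,0],[0,0,0,0,0],[0,0,0,0,0],[0,0,0,0,0],[0,0,0,0,0],[0,0,0,0,0],[0,0,0,0,0],[0,0,0,0,0],[0,0,0,0,0],[0,0,0,0,0],[0,0,0,0,0],[0,0,0,0,0],[0,0,0,0,0],[0,0,0,0,0],[0,0,0,0,0]]}}

```text
time_s: 18.35
position: [486.5, -143.7, 228.1]
orientation: [-0.04, 0.999, -0.001, -0.0]
wrist_force: [0.1, -5.1, -3.5]
width: 0.125
```

```bash
python3 -c "
from h import *
trays('t4')
p,d,X=snap('scene','s4')
r=np.hypot(X[...,0]-483,X[...,1]+315);m=(r>62)&(r<69)&(X[...,2]>110)&(X[...,2]<200);q=X[m][:,2];print(np.percentile(q,[10,30,50,70,90]),m.sum())
cv2.imwrite('pics/s4c.png',cv2.resize(p[80:320,60:340,::-1],None,fx=2.4,fy=2.4))
"
```

```text
red tray z 146.7 32
white tray z 224.1 3281
[142.38445828 144.05976558 144.828514   145.63104485 146.70469641] 633
```

View pics/s4c.png

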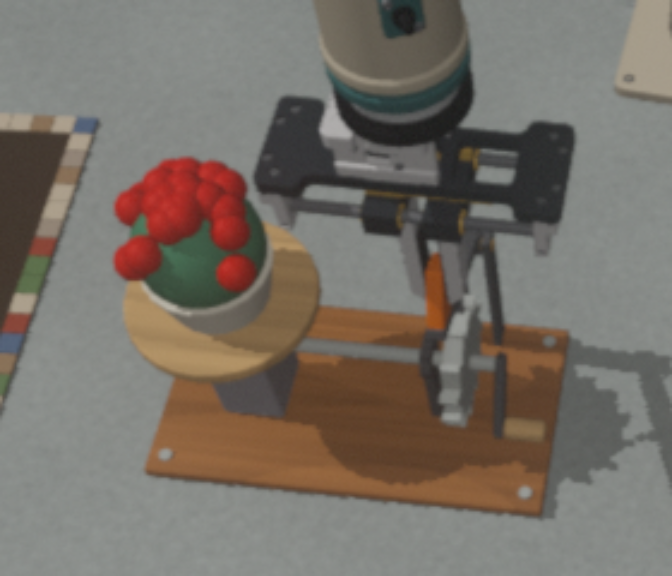

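The tray is at its lowest, steady at about 146 mm. The crop shows the tab still held up at (437,290) and the crank handle at its low side. Now lower the pawl back along the arc.

>>> {"api": "drive_tool", "payload": {"rows": [[-0.13,0,0.15,0,0],[-0.13,0,0.16,0,0],[-0.11,0,0.16,0,0],[-0.11,0,0.17,0,0],[-0.1,0,0.17,0,0],[-0.09,0,0.18,0,0],[-0.04,0,0.09,0,0],[0,0,0,0,0],[0,0,0,0,0]]}}

```text
time_s: 19.58
position: [508.8, -141.7, 196.1]
orientation: [-0.04, 0.999, -0.001, 0.001]
wrist_force: [0.7, -5.3, 1.2]
width: 0.123
```

>>> {"api": "drive_tool", "payload": {"rows": [[-0.04,0,0.09,0,0],[-0.03,0,0.09,0,0],[-0.03,0,0.08,0,0],[0,0,0,0,0],[0,0,0,0,0]]}}

```text
time_s: 20.2
position: [512.0, -141.4, 188.6]
orientation: [-0.04, 0.999, -0.001, 0.001]
wrist_force: [0.5, -5.0, 4.5]
width: 0.128
```

Essentially back at the starting height (188.6 against 187.4). Release with a moderate opening and rise clear.

>>> {"api": "drive_tool", "payload": {"rows": [[0,0,0,0,0.5],[0,0,0,0,0.5],[0,0,0,0,0.5],[0,0,0,0,0.5],[0,0,-0.5,0,0.5],[0,0,-1,0,0.5],[0,0,-1,0,0.5],[0,0,-1,0,0.5],[0,0,-1,0,0.5],[0,0,-1,0,0.5],[0,0,-1,0,0.5],[0,0,0,0,0.5],[0,0,0,0,0.5]]}}

```text
time_s: 21.82
position: [510.8, -140.1, 382.2]
orientation: [-0.04, 0.999, 0.0, -0.0]
wrist_force: [-0.4, 1.1, 0.1]
width: 0.5
```

```bash
python3 -c "
from h import *
rel([512,-141,380])
trays('t5')
def tab(n,p,d,X):
    h=cv2.cvtColor(p,cv2.COLOR_RGB2HSV)
    m=(h[...,0]>4)&(h[...,0]<22)&(h[...,1]>190)&(X[...,2]>140)&(X[...,2]<260)&(abs(X[...,1]+141)<20)&(abs(X[...,0]-505)<45)
    Q=X[m];print(n,m.sum())
    if len(Q):
        t=Q[Q[:,2]>Q[:,2].max()-8];print(t.mean(0).round(1),t.min(0).round(1),t.max(0).round(1))
tab('wrist',*snap('wrist','w5'));q=snap('scene','s5');tab('scene',*q);tab('scene0',*cloud('scene0'));tab('w0',*cloud('w0'))
cv2.imwrite('pics/s5c.png',cv2.resize(q[0][80:350,60:560,::-1],None,fx=1.6,fy=1.6))
"
```

```text
21.825 [ 510.8 -140.1  382.2] toolx -175.41 tilt [ 0.001  0.    -1.   ] F [-0.4  1.1  0.1] w 0.5 j [ 0.01  0.32  0.28  1.63 -0.09  1.21  1.97]
units [-0.04 -0.03  0.07]
red tray z nan 0
white tray z 224.1 3289
wrist 416
[ 511.6 -140.9  194.6] [ 499.5 -147.1  190.4] [ 524.5 -134.7  196.9]
scene 126
[ 514.  -140.5  193. ] [ 500.2 -146.5  188.5] [ 526.  -134.9  196.1]
scene0 143
[ 513.9 -140.6  193.1] [ 501.2 -146.8  189.2] [ 525.3 -135.3  197. ]
w0 769
[ 511.1 -140.9  194.5] [ 499.3 -147.2  189.1] [ 524.5 -134.8  197. ]
  return _methods._mean(a, axis=axis, dtype=dtype,
  ret = ret.dtype.type(ret / rcount)
```

View pics/s5c.png

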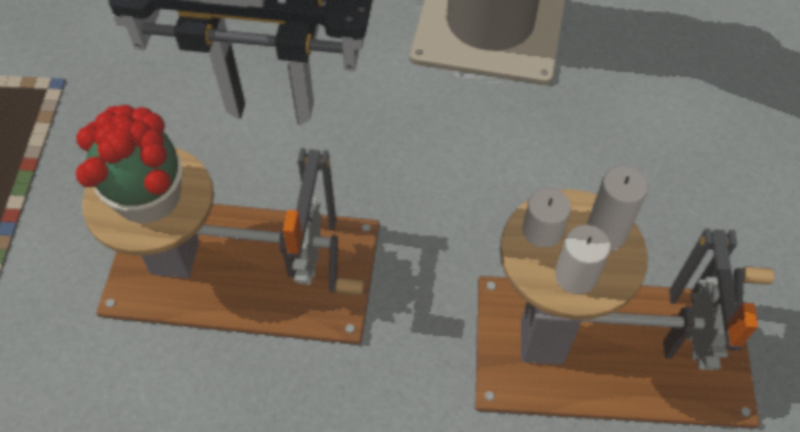

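The pawl is down: the tab is back at its original position in both views, and the candle stand still reads 224.1. I'll check the berry tray once more from the scene view and hand in.

```bash
python3 -c "
from h import *
for f in('s4','s5'):
    p,d,X=cloud(f);r=np.hypot(X[...,0]-483,X[...,1]+315);m=(r>62)&(r<69)&(X[...,2]>110)&(X[...,2]<230);print(f,np.median(X[m][:,2]),m.sum())
print(finish_job())
"
```

```text
s4 144.8285140046995 633
s5 144.87998213078868 615
the job is handed in; nothing more can be done
None
```

The berry stand is let down, its pawl is back on the ratchet wheel, and the job is handed in at about 22 s. I pinched the orange tab, lifted it along its arc to about 0.4 rad and held it while the load turned the crank back. Once the tray had settled at the bottom, I lowered the pawl, let go and rose clear.

**Last checks**
- **Berry tray:** about 146 mm in the top view while holding and 145 mm in the scene view, against 146 mm given for fully down on the candle stand (same make). It was unchanged after release.
- **Pawl tab:** back where it started to within 1 mm, in both the wrist and scene views.
- **Candle tray:** 224.1 mm throughout.
- **Gripper:** about 190 mm above the tab, touching nothing, with wrist force near 1 N.

**One check gave nothing:** the last top-view reading of the berry tray found no usable pixels, probably because the arm was in the way. I used the scene view for that instead.

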